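# Show the trainee what closes and marks the next carton

### The arm

A 6-joint arm with a two-finger parallel gripper is mounted at the origin on a cart in front of the work surface, level with it; the furniture and walls round the work are solid. World frame = base frame: x ahead of the robot, y to its left, z up, the work surface at z = 0. Lengths are in m, angles in degrees, forces in N, time in s.
With the tool pointing down it reaches from about 0.4 to 0.825 m from the base axis. Payload 7 kg.
Tool frame: the origin (TCP) lies midway between the tips of the shut fingers; the grasp point (between the pads) lies 19 mm behind it; z points along the fingers, y is the direction in which the jaws open and shut (so a half turn about z gives the same grasp; the last joint's range is limited). The gripper opens to 85 mm and grips with 20 to 120 N. Pads are 22 mm wide; open, the fingers measure 114 mm over their backs; the gripper's body (76 mm by 85 mm) begins 54 mm behind the grasp point. The pads swing forward as they close: fully open they stand 13 mm farther back than shut.
Start: joints at [-47.263, 20.546, 0.682, 0, -70.136, -16.507], TCP at [0.298, -0.605, 0.231] pointing down, gripper open.
Joint ranges: [-176.03, 176.03], [-82.01, 121.73], [-58.28, 71.71], [-173.87, 95.51], [-174.79, -0.11], [-173.66, 173.66]. Speed limits (degrees/s): [136.94, 136.94, 172.46, 180, 180, 180].

### API

Orientations are given as [roll, pitch, yaw] about the fixed x, y, z axes, in that order (R = Rz(yaw) Ry(pitch) Rx(roll)).
In Python, from station import manip gives the robot as it stands.
- The arm moves only by the tool apply_moves, never from a script. Its argument "motion" is one flat list of numbers, 7 for each row, row after row: the shift along the world's x, y, z in cm, then the turn, a rotation vector about the world's x, y, z in rad, then the closure, from -1 (fully open) to 1 (shut). In form: [x, y, z, rx, ry, rz, jaw, x, y, z, rx, ry, rz, jaw, ...]. A call has 1 to 12 rows; each row is the pose to reach, as a shift and turn from the pose commanded when the call began; what a row does not reach only later rows make up. A row lasts 1/10 s, in which the tool goes at most 50 mm and 8.59 degrees, less where a joint would pass 70% of its speed; a pose out of reach is approached as far as the arm can. A call with a gripper value outside its range is refused whole. The fingers move at their own pace and stop on an object; "grip_force" is the grip in N (left out, the last holds). Time passes only in rows, so rows that repeat a pose let the fingers close. It gives the time, the measured TCP pose, the force and the opening at its end, in the units of the state.
- manip.sense(): the state, without advancing time (a new reading comes with each control period).
- manip.snapshot(name): name is "side" or "top" or "wrist"; returns a dict with "pixels" (420x560x3 uint8, red, green, blue), "fx", "fy", "cx", "cy" (pixels), "k1" (the pictures are not rectified: a ray, as slopes to the right and down, at radius r is drawn at 1 + k1 r^2 times it, then the intrinsics apply), "R" (3x3) and "t" (3): a world point X has camera coordinates R X + t. Camera axes: x right, y down, z forward; pixel columns grow to the right and rows downward; lengths in m; the calibration is good to about 2 mm. A picture is of the moment at which its call begins. There is no depth.
- manip.finish_job(): hands the job in, once; it reports no verdict.
The state is a dict: "time_s": time; "q": joint angles; "qd": joint speeds; "joint_efforts": joint torques, N m; "eef_pos": TCP position; "tool_rot": TCP orientation; "ft_force": force on the tool from outside, world axes, zero at the start; "wrist_torque": the same for the moment, N m; "finger_gap": opening from 0.0 (shut) to 1.0 (fully open).
Only numpy, scipy, OpenCV 4.12 (cv2) and the standard library are available. Lean on these libraries where they do the work, as an engineer would, in place of code of your own. Each camera call takes 0.05 s, during which the arm holds its last target. There are 200 camera calls.

### The job

A trainee asks what is needed to close and mark the next carton: show it by pointing with the fingertips from just above, a few centimetres over the middle of each thing, first the thinner of the two rolls of tape, then the ink pad, then the rubber stamp, staying about two seconds at each. Touch and move nothing, and lift the hand well up on the way from one to the next so that you do not point at the other roll of tape, the glue stick or the calculator. Finish still pointing at the stamp.

Things in the scene. Friction and masses are not known exactly. Their poses are not given: they have to be found in the camera images.
- tape_thin_top (a point): The thin roll of tan packing tape, lying flat: ring 96 mm across and only 25 mm high. The point is on its axis (middle of the open core), level with its top, 25 mm over the table; z up.
- ink_pad_top (a point): The ink pad: flat, dark closed tin, 72 x 107 mm and 17 mm high, without keys. The point is the middle of its top, 17 mm over the table; x along its 72 mm side, z up.
- stamp_top (a point): The rubber stamp standing upright: turned wooden grip 26 mm thick on a wooden foot 24 x 52 mm, 70 mm high in all. The point is the middle of the grip's top, 70 mm over the table; z up.
- tape_thick_top (a point): Bystander: the thick roll of tan packing tape, lying flat: ring 90 mm across, 48 mm high. The point is on its axis, level with its top, 48 mm over the table; z up.
- calculator_top (a point): Bystander: desk calculator lying flat, 118 x 72 mm, 17 mm high, with keys and a display. The point is the middle of its top, 17 mm over the table; z up.
- glue_top (a point): Bystander: glue stick standing upright, a plain round tube 25 mm across and 95 mm high, the tallest thing near the work. The point is the middle of its top, 95 mm over the table; z up.
There are look-alikes about, which are no part of the job. Leave any turquoise look-alike of the part that bears tape_thin_top alone.

How it is judged:
By the outcome, as a careful person would: the job done as asked, in the order asked, and still so for the second after the job is handed in, with the robot touching nothing.
It also fails if it takes over 54 s, if anything falls off the work surface, if the arm or the gripper's body presses on something with over 40 N, if the wrist force passes 120 N, or if a joint passes its speed limit or range.

## Working session

There is one attempt and no reset: what is moved stays moved. The work goes in short steps, Python scripts to look and compute and a tool call to move; the robot and the scene stay as the last step left them, time stands still between calls to the robot, and variables do not carry over. Pictures are saved under pics/ and viewed, about 8 in all and at most 12, crops included, and the job is handed in when it is done.

Besides the shell and the picture viewer there is one more tool, called after "Call:" as name(argument=value, ...) on one line, values as JSON. apply_moves: Moves the arm, as the interface text tells. Its arguments: {"type":"object","properties":{"motion":{"type":"array","items":{"type":"number"}},"grip_force":{"type":"number"}},"required":["motion"]}

```bash
mkdir -p pics; cat > h.py <<'E'
import numpy as np, cv2
from station import manip
def snap(n,f):
    s=manip.snapshot(n); cv2.imwrite('pics/'+f,s['pixels'][...,::-1]); np.save('pics/'+f+'.npy',s,allow_pickle=True); return s
def load(f): return np.load('pics/'+f+'.npy',allow_pickle=True).item()
def ray(s,u,v,z):
    K=np.array([[s['fx'],0,s['cx']],[0,s['fy'],s['cy']],[0,0,1]])
    p=cv2.undistortPoints(np.array([[[u,v]]],float),K,np.array([s['k1'],0,0,0.]))[0,0]
    R=np.array(s['R']);t=np.array(s['t']);c=-R.T@t;d=R.T@[p[0],p[1],1]
    return c+d*(z-c[2])/d[2]
def proj(s,X):
    K=np.array([[s['fx'],0,s['cx']],[0,s['fy'],s['cy']],[0,0,1]])
    return cv2.projectPoints(np.array([X],float),cv2.Rodrigues(np.array(s['R']))[0],np.array(s['t'],float),K,np.array([s['k1'],0,0,0.]))[0][0,0]
E
python3 - <<'E'
from h import *
a=snap('top','top1.png');b=snap('side','side1.png')
for s in(a,b): print(-np.array(s['R']).T@s['t'],s['fx'],s['k1'])
print(manip.sense())
E
```

```text
[0.31110303 0.06950509 1.12125575] 428.7614760693333 -0.12157003214800982
[0.1458457  0.79184119 0.8414925 ] 416.18909717553083 -0.008203934817976441
{'time_s': 0.1, 'q': array([-4.72652747e+01,  2.05866608e+01,  6.36961988e-01, -1.72909872e-02,
       -7.01351165e+01, -1.65093040e+01]), 'qd': array([-0.07109538, -0.11802671,  0.0590688 ,  0.00368719,  0.05659853,
       -0.04800261]), 'joint_efforts': array([-1.42157296e-03, -5.84766090e+01,  2.94111639e+01,  6.95461527e+00,
       -3.12886536e-03,  5.42765321e-06]), 'eef_pos': array([ 0.29808444, -0.60512097,  0.23045068]), 'tool_rot': array([ 1.79914062e+02, -8.51894873e-03, -1.53780460e+02]), 'ft_force': array([-0.49466859, -0.37605535,  0.75444264]), 'wrist_torque': array([0.00295949, 0.02525194, 0.01533355]), 'finger_gap': 1.0007088948889493}
```

View pics/top1.png

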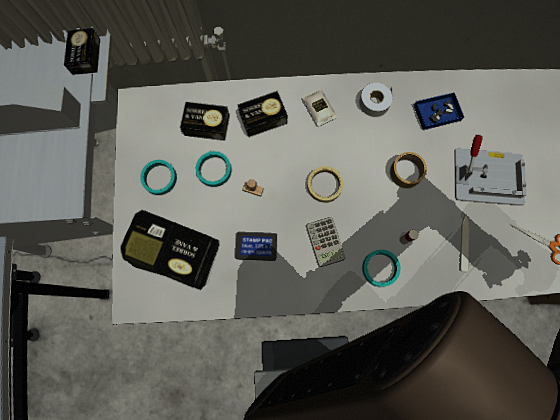

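View pics/side1.png

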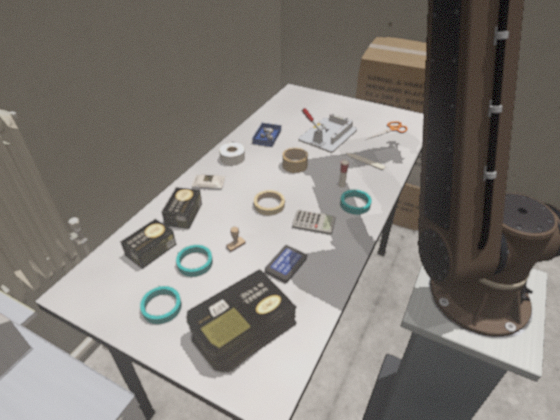

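Candidates, by top-view pixel:
- **Rolls:** tan ring at (325,184) and tan ring at (409,169), which the side view shows to be tall, so it is the thick one. The turquoise rings at (158,177), (213,168) and (381,268) and the white roll at (375,98) are look-alikes.
- **Pad:** dark tin at (256,246), against the calculator at (325,241) and the blue tray at (438,111).
- **Stamp:** (253,186), against the glue stick at (411,236).

I choose (325,184), (256,246) and (253,186), and will check them in one close crop.

```bash
python3 - <<'E'
from h import *
a=load('top1.png');b=load('side1.png')
def crop(s,x,y,w,h,k): return cv2.resize(s['pixels'][y:y+h,x:x+w,::-1],(w*k,h*k),interpolation=cv2.INTER_CUBIC)
A=crop(a,225,145,200,125,4);B=crop(b,215,185,100,100,3)
B2=crop(b,250,135,120,100,3)
im=np.zeros((800-0,800,3),np.uint8)[:600*1]
im=np.zeros((800,800,3),np.uint8);im[:500]=A;im[500:800,:300]=B;im[500:800,320:680]=B2
cv2.imwrite('pics/c1.png',cv2.resize(im,(600,600)))
hsv=cv2.cvtColor(a['pixels'],cv2.COLOR_RGB2HSV)
def blob(s,m,near):
    c,_=cv2.findContours(m.astype(np.uint8),cv2.RETR_EXTERNAL,cv2.CHAIN_APPROX_NONE)
    c=[k for k in c if cv2.contourArea(k)>20]
    return min(c,key=lambda k:np.hypot(*(k.mean((0,1))-near)))
H,S,V=[hsv[...,i].astype(int) for i in range(3)]
c=blob(a,(H<28)&(S>70)&(V>60),(325,184)); e=cv2.fitEllipse(c);print('thin',e,ray(a,*e[0],.0125))
c=blob(a,(H<28)&(S>70)&(V>60),(409,169)); e=cv2.fitEllipse(c);print('thick',e,ray(a,*e[0],.03))
c=blob(a,(H>100)&(H<130)&(S>70),(256,246)); e=cv2.minAreaRect(c);print('pad',e,ray(a,*e[0],.012))
c=blob(a,(H<28)&(S>70),(253,186)); print('stamp',cv2.minAreaRect(c),cv2.boundingRect(c))
for n,p,z in(('calc',(325,241),.017),('glue',(411,236),.09)):print(n,ray(a,*p,z))
E
```

```text
thin ((324.7883605957031, 183.15003967285156), (33.514991760253906, 35.00223922729492), 123.6082763671875) [ 0.62477413 -0.05495958  0.0125    ]
thick ((409.8425598144531, 167.44601440429688), (30.487171173095703, 32.96126937866211), 121.48576354980469) [ 0.65008804 -0.28634903  0.03      ]
pad ((255.5, 245.5), (19.0, 31.0), 90.0) [0.46779332 0.13897475 0.012     ]
stamp ((253.41891479492188, 186.51353454589844), (19.04205894470215, 13.52795124053955), 17.10272979736328) (243, 179, 20, 17)
calc [ 0.46771789 -0.04228469  0.017     ]
glue [ 0.45595641 -0.24739495  0.09      ]
```

View pics/c1.png

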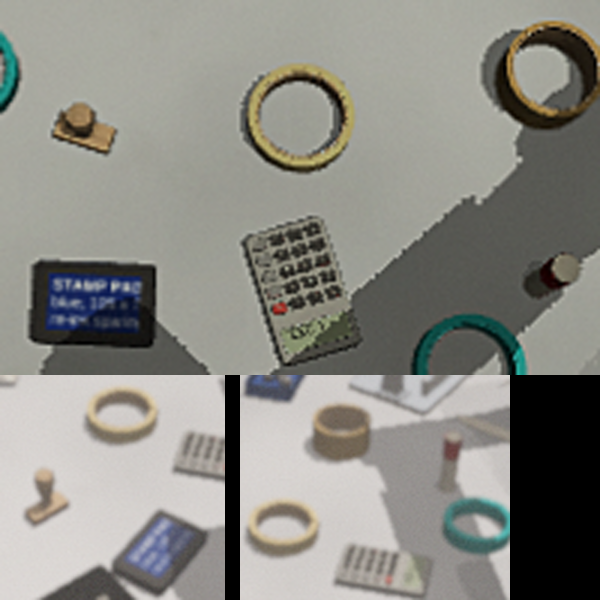

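The crop confirms the choices: thin tan ring at the middle, thick tall ring upper right, pad labelled STAMP PAD with its middle at (256,246), and the stamp grip's top at about (251.6,183.4) in the top view and (234.6,229) in the side view.

```bash
python3 - <<'E'
from h import *
a=load('top1.png');b=load('side1.png')
print('stamp',ray(a,251.6,183.4,.07),ray(b,234.6,229,.07));print('pad',ray(a,256.3,246.3,.017),ray(b,215+160/2.25,185+(551-375)/2.25,.017))
print('thin side',ray(b,215+122/2.25,185+(412-375)/2.25,.025))
E
```

```text
stamp [0.61944938 0.13783049 0.07      ] [0.61864681 0.14310908 0.07      ]
pad [0.46487281 0.13668699 0.017     ] [0.46358908 0.14497412 0.017     ]
thin side [ 0.61714636 -0.04482679  0.025     ]
```

Call:
apply_moves(motion=[0,0,3,0,0,0,1,1,2,6,0,0,0,1,3,5,9,0,0,0,1,6,8,10,0,0,0,1,9,11,10,0,0,0,1,12,14,10,0,0,0,1,15,17,10,0,0,0,1,18,20,10,0,0,0,1,20,23,10,0,0,0,1,22,26,10,0,0,0,1,24,29,10,0,0,0,1,25,32,10,0,0,0,1])

```text
time_s: 1.3
eef_pos: [0.5493, -0.2839, 0.3303]
tool_rot: [179.9, -0.1, -153.7]
ft_force: [-0.4, 0.8, 0.2]
finger_gap: 0.002
```

Call:
apply_moves(motion=[1,3,0,0,0,0,1,2,6,0,0,0,0,1,3,9,0,0,0,0,1,4,12,0,0,0,0,1,5,15,0,0,0,0,1,6,18,0,0,0,0,1,7,21,0,0,0,0,1,7.3,23,0,0,0,0,1,7.3,23.3,-3,0,0,0,1,7.3,23.3,-7,0,0,0,1,7.3,23.3,-10,0,0,0,1,7.3,23.3,-10,0,0,0,1])

```text
time_s: 2.5
eef_pos: [0.6185, -0.0524, 0.2263]
tool_rot: [179.8, -0.5, -153.8]
ft_force: [-0.8, 0.7, -0.1]
finger_gap: -0.004
```

```bash
python3 - <<'E'
from h import *
w=snap('wrist','w1.png')
a=w['pixels'].copy()
for P in([.6225,-.051,.025],[.4645,.140,.017],[.619,.140,.07]):
    p=proj(w,P);print(p);cv2.drawMarker(a,tuple(int(x) for x in p),(255,0,0),0,12,1)
cv2.imwrite('pics/w1m.png',a[...,::-1])
E
```

```text
[276.04162759 191.9028106 ]
[513.85373482 135.0932597 ]
[454.69946963 284.22234903]
```

View pics/w1m.png

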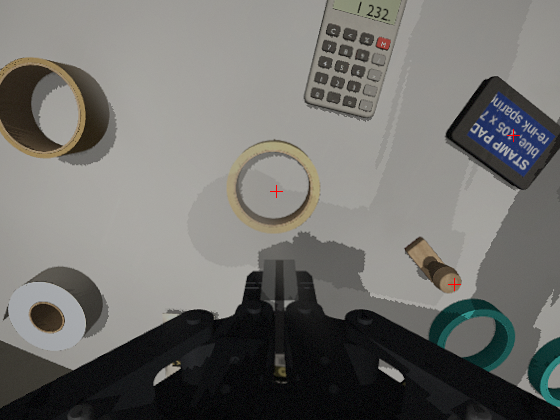

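The wrist view shows the thin ring centred at about (274,186), the pad's middle at (508,132) and the stamp top at (449,284), so each estimate is within a few mm.

```bash
python3 - <<'E'
from h import *
w=load('w1.png')
for p,z in(((274,186),.02),((508,132),.017),((449,284),.07)):print(ray(w,*p,z))
E
```

```text
[ 0.61888641 -0.05511596  0.02      ]
[0.46478855 0.13265806 0.017     ]
[0.62123966 0.13475753 0.07      ]
```

Call:
apply_moves(motion=[0,-0.2,-3,0,0,0,1,0,-0.2,-7,0,0,0,1,0,-0.2,-11,0,0,0,1,0,-0.2,-14,0,0,0,1,0,-0.2,-16,0,0,0,1,0,-0.2,-17,0,0,0,1,0,-0.2,-17,0,0,0,1,0,-0.2,-17,0,0,0,1])

```text
time_s: 3.35
eef_pos: [0.6227, -0.0544, 0.0631]
tool_rot: [-179.9, 0.1, -153.7]
ft_force: [-0.6, 0.7, 0.1]
finger_gap: -0.002
```

```bash
python3 - <<'E'
from h import *
s=snap('side','s2.png');t=snap('wrist','w2.png')
im=np.hstack([cv2.resize(s['pixels'][130:290,190:370],(540,480)),t['pixels'][:,140:400][:420]if 0 else cv2.resize(t['pixels'][100:340,210:340],(260,480))])
cv2.imwrite('pics/v2.png',im[...,::-1]);print(manip.sense()['eef_pos'],manip.sense()['time_s'])
E
```

```text
[ 0.62258381 -0.05435329  0.06320886] 3.45
```

View pics/v2.png

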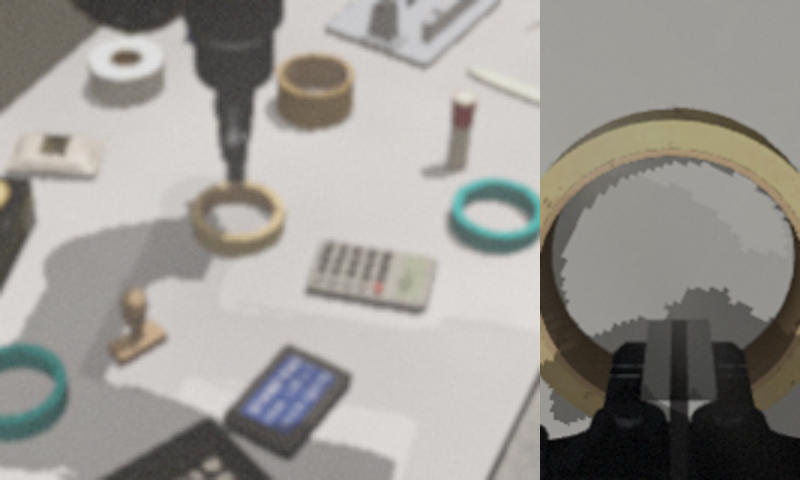

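The fingertips stand about 38 mm over the thin ring's core, touching nothing. I hold there, then lift and go on to the pad.

Call:
apply_moves(motion=[0,0,0,0,0,0,1,0,0,0,0,0,0,1,0,0,0,0,0,0,1,0,0,0,0,0,0,1,0,0,0,0,0,0,1,0,0,0,0,0,0,1,0,0,0,0,0,0,1,0,0,0,0,0,0,1,0,0,0,0,0,0,1,0,0,0,0,0,0,1,0,0,0,0,0,0,1,0,0,0,0,0,0,1])

```text
time_s: 4.65
eef_pos: [0.6213, -0.0545, 0.0613]
tool_rot: [180.0, 0.0, -153.8]
ft_force: [0.6, 0.2, 0.0]
finger_gap: -0.0
```

Call:
apply_moves(motion=[0,0,0,0,0,0,1,0,0,0,0,0,0,1,0,0,0,0,0,0,1,0,0,0,0,0,0,1,0,0,0,0,0,0,1,0,0,0,0,0,0,1,0,0,0,0,0,0,1,0,0,3,0,0,0,1,0,0,7,0,0,0,1,0,0,11,0,0,0,1,0,0,15,0,0,0,1,0,0,19,0,0,0,1])

```text
time_s: 5.85
eef_pos: [0.621, -0.0545, 0.2531]
tool_rot: [-180.0, 0.0, -153.8]
ft_force: [0.8, 0.4, -0.5]
finger_gap: 0.0
```

Call:
apply_moves(motion=[0,0,4,0,0,0,1,-1,1,7,0,0,0,1,-3,3,8,0,0,0,1,-5,6,8,0,0,0,1,-7,9,8,0,0,0,1,-9,12,8,0,0,0,1,-11,14,8,0,0,0,1,-13,16,8,0,0,0,1,-15,18,8,0,0,0,1,-15.7,19.1,8,0,0,0,1,-15.7,19.1,8,0,0,0,1,-15.7,19.1,8,0,0,0,1])

```text
time_s: 7.05
eef_pos: [0.4646, 0.1365, 0.3314]
tool_rot: [-180.0, 0.0, -153.7]
ft_force: [0.2, -0.3, 0.5]
finger_gap: 0.0
```

Call:
apply_moves(motion=[0,0,-3,0,0,0,1,0,0,-7,0,0,0,1,0,0,-11,0,0,0,1,0,0,-15,0,0,0,1,0,0,-19,0,0,0,1,0,0,-22,0,0,0,1,0,0,-25,0,0,0,1,0,0,-27,0,0,0,1,0,0,-27.6,0,0,0,1,0,0,-27.6,0,0,0,1,0,0,-27.6,0,0,0,1,0,0,-27.6,0,0,0,1])

```text
time_s: 8.25
eef_pos: [0.4652, 0.1369, 0.0564]
tool_rot: [180.0, 0.1, -153.8]
ft_force: [-0.2, 0.1, 0.3]
finger_gap: -0.001
```

```bash
python3 - <<'E'
from h import *
s=snap('side','s3.png');t=snap('wrist','w3.png')
im=np.hstack([cv2.resize(s['pixels'][190:330,190:340],(450,420)),cv2.resize(t['pixels'][60:340,170:390],(330,420))])
cv2.imwrite('pics/v3.png',im[...,::-1]);print(manip.sense()['eef_pos'],manip.sense()['time_s'])
E
```

```text
[0.46488865 0.13690034 0.05630457] 8.35
```

View pics/v3.png

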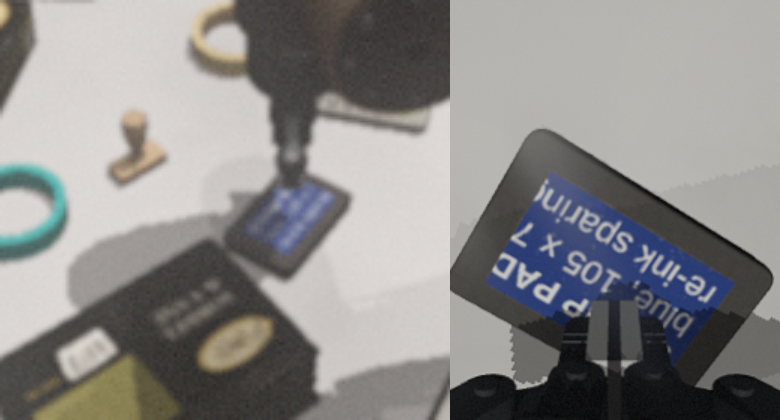

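The tips stand about 39 mm above the pad's middle, clear of the box beside it. I hold, then lift and go to the stamp.

Call:
apply_moves(motion=[0,0,0,0,0,0,1,0,0,0,0,0,0,1,0,0,0,0,0,0,1,0,0,0,0,0,0,1,0,0,0,0,0,0,1,0,0,0,0,0,0,1,0,0,0,0,0,0,1,0,0,0,0,0,0,1,0,0,0,0,0,0,1,0,0,0,0,0,0,1,0,0,0,0,0,0,1,0,0,0,0,0,0,1])

```text
time_s: 9.55
eef_pos: [0.4643, 0.1365, 0.0553]
tool_rot: [180.0, 0.0, -153.8]
ft_force: [-0.1, 0.4, -0.7]
finger_gap: -0.002
```

Call:
apply_moves(motion=[0,0,0,0,0,0,1,0,0,0,0,0,0,1,0,0,0,0,0,0,1,0,0,0,0,0,0,1,0,0,0,0,0,0,1,0,0,0,0,0,0,1,0,0,3,0,0,0,1,0,0,7,0,0,0,1,0,0,11,0,0,0,1,0,0,15,0,0,0,1,0,0,19,0,0,0,1,0,0,23,0,0,0,1])

```text
time_s: 10.75
eef_pos: [0.4639, 0.1362, 0.2872]
tool_rot: [180.0, 0.0, -153.8]
ft_force: [0.8, 0.4, -1.4]
finger_gap: -0.004
```

Call:
apply_moves(motion=[0,0,3,0,0,0,1,2,0,4,0,0,0,1,5,0,4,0,0,0,1,8,0,4,0,0,0,1,11,0,4,0,0,0,1,13,0,4,0,0,0,1,15,0,4,0,0,0,1,15.5,0,4,0,0,0,1,15.5,0,2,0,0,0,1,15.5,0,-2,0,0,0,1,15.5,0,-5,0,0,0,1,15.5,0,-5,0,0,0,1])

```text
time_s: 11.95
eef_pos: [0.6164, 0.1357, 0.2308]
tool_rot: [179.9, -0.5, -153.8]
ft_force: [-1.2, -0.1, -0.3]
finger_gap: 0.0
```

```bash
python3 - <<'E'
from h import *
t=snap('wrist','w4.png');a=t['pixels'].copy()
p=proj(t,[.6195,.1375,.07]);print(p,ray(t,*p,.07),ray(t,p[0]+10,p[1],.07),ray(t,p[0],p[1]+10,.07),manip.sense()['eef_pos'])
cv2.drawMarker(a,tuple(int(round(x)) for x in p),(255,0,0),0,8,1)
cv2.imwrite('pics/v4.png',a[...,::-1])
E
```

```text
[277.0855201  201.01814088] [0.6195 0.1375 0.07  ] [0.61552697 0.14558104 0.07      ] [0.62790075 0.14161816 0.07      ] [0.61800477 0.13604798 0.2340207 ]
```

View pics/v4.png

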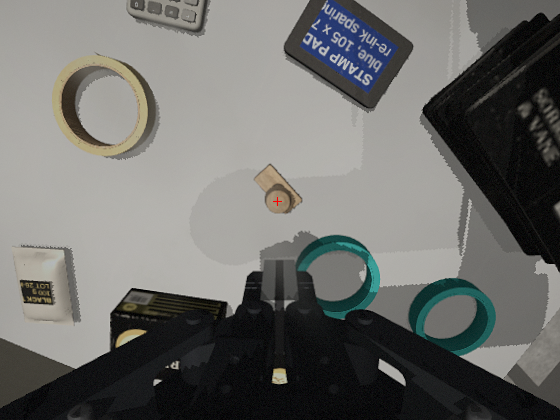

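The mark sits on the middle of the stamp's top at (277,201), so I lower the hand over it and hold.

Call:
apply_moves(motion=[0,0.1,-3,0,0,0,1,0,0.1,-6,0,0,0,1,0,0.1,-9,0,0,0,1,0,0.1,-11,0,0,0,1,0,0.1,-12.5,0,0,0,1,0,0.1,-12.8,0,0,0,1,0,0.1,-12.8,0,0,0,1,0,0.1,-12.8,0,0,0,1,0,0.1,-12.8,0,0,0,1,0,0.1,-12.8,0,0,0,1,0,0.1,-12.8,0,0,0,1,0,0.1,-12.8,0,0,0,1])

```text
time_s: 13.2
eef_pos: [0.6194, 0.1375, 0.1075]
tool_rot: [-180.0, 0.0, -153.8]
ft_force: [0.2, -0.2, -0.3]
finger_gap: 0.003
```

Call:
apply_moves(motion=[0,0,0,0,0,0,1,0,0,0,0,0,0,1,0,0,0,0,0,0,1,0,0,0,0,0,0,1,0,0,0,0,0,0,1,0,0,0,0,0,0,1,0,0,0,0,0,0,1,0,0,0,0,0,0,1,0,0,0,0,0,0,1,0,0,0,0,0,0,1,0,0,0,0,0,0,1,0,0,0,0,0,0,1])

```text
time_s: 14.4
eef_pos: [0.6193, 0.1375, 0.1073]
tool_rot: [180.0, 0.0, -153.8]
ft_force: [0.1, 0.4, -0.1]
finger_gap: -0.001
```

Call:
apply_moves(motion=[0,0,0,0,0,0,1,0,0,0,0,0,0,1,0,0,0,0,0,0,1])

```text
time_s: 14.7
eef_pos: [0.6193, 0.1375, 0.1073]
tool_rot: [180.0, 0.0, -153.8]
ft_force: [0.2, -0.3, 0.5]
finger_gap: 0.004
```

```bash
python3 - <<'E'
from h import *
t=snap('side','s5.png')
cv2.imwrite('pics/v5.png',cv2.resize(t['pixels'][130:310,130:370],(720,540))[...,::-1]);s=manip.sense();print(s['eef_pos'],s['time_s'],s['ft_force'])
E
```

```text
[0.61929853 0.1375121  0.10731769] 14.75 [-0.34706193 -1.03769674  1.03447084]
```

View pics/v5.png

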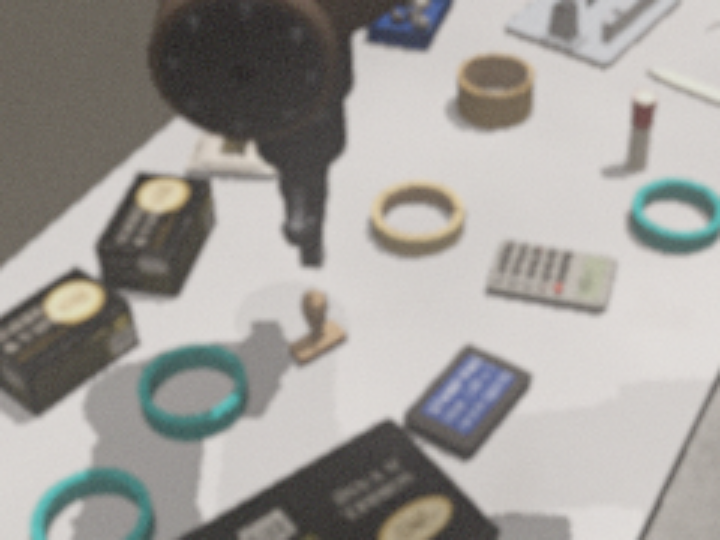

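The tips stand right above the stamp's grip, touching nothing, and everything else is where it was.

```bash
python3 -c "
from station import manip
print(manip.finish_job())"
```

```text
the job is handed in; nothing more can be done
None
```

I pointed with shut fingers at the thin tape, then the ink pad, then the stamp, and handed the job in at about 15 s, still pointing at the stamp.

| Thing | Height of the tips above it | Time held |
|---|---|---|
| Thin tape roll | about 37 mm | about 2.1 s |
| Ink pad | about 39 mm | about 2 s |
| Rubber stamp | 37 mm | just over 2 s before hand-in |

Between things the hand rose to about 0.33 m on the way to the pad and about 0.32 m on the way to the stamp.

- **Last checks:** the final side picture shows the tips over the stamp's grip, and nothing looks moved. Force readings stayed within noise, under about 2 N.
- **Disagreements:** the three cameras' positions differed by up to about 1.2 cm, most for the pad. I took values in between, and the close wrist pictures agreed with them for the stamp to within a pixel or so and for the others by eye. No check failed.

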